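# Raise the scan head with the gated drive lever

## Task

The drive lever on the console still stands somewhere in its left-hand leg. Raise the scan head off its sample: with the fingertips or the outside of the fingers push the lever along its leg to the crossbar of the H, across to the right-hand leg, then forward (away from the robot) fully home in the third slot, and leave it there. Do not take the knob between the fingers or force the lever against its stops, never let it run back into the fourth slot (rear right), which would drive the head down onto the sample, and leave the small things round the console where they are.

Things in the scene. Friction and masses are not known exactly. Their poses are not given: they have to be found in the camera images.
- console: Grey cast drive console, 200 (x) by 196 (y) by 92 mm high; a 30 mm high toe reaches 43 mm farther at its front (-x). Fixed to the steel table. Origin: centre of its underside, on the table; x points forward (away from the robot), y left, z up.
- gate_center (a point): Centre of the H, on the upper face of the console's 144 by 152 by 5 mm aluminium gate plate, 101 mm above the table; axes as the console's. The H is cut through: two legs along x, 23 mm left (+y) and 23 mm right of here, 64 mm long and 18 mm wide; an 18 mm wide crossbar along y joins their middles.
- third_slot_end (a point): Where the lever's axis passes the gate plate when home in the third slot: 25 mm forward and 23 mm right of the gate's centre. Slots count as on a gear change, each marked by as many punched dots: first = left leg forward, second = left leg back, third = right leg forward, fourth = right leg back.
- knob_center (a point): Centre of the black ball knob (44 mm diameter) on the steel lever (12 mm rod, bare down to the plate). The lever turns about a point on the console's centre line, 28 mm above the table, 182 mm from the knob's centre: knob 210 mm above the table when upright, about 192 mm at a slot's end.
- lever_fore (a joint): Forward and back lean, rad: 0 in the crossbar, + forward (console +x), about +0.32 and -0.32 at the ends of a leg. Within about 0.04 of 0 the lever can pass across. Knob in the console frame, m: x = 0.182 sin(fore), y = -0.182 sin(across) cos(fore), z = 0.028 + 0.182 cos(across) cos(fore).
- lever_across (a joint): Sideways lean, rad: - left, + right (console -y); about -0.31 in the left leg, +0.31 in the right, play 0.025. Friction (2 to 3 N at the knob, no spring) holds both leans where they are left; the plate is a rigid stop. Up to 15 N on the lever is normal; over 30 N from the robot is forcing it. The knob must stay outside the fingers, not between them.
- oil_bottle: Small amber bottle with black cap, 30 mm diameter, 68 mm high, standing on the table beside the console, to be left alone. Origin: centre of its underside.
- objective: Steel microscope objective, 33 mm diameter, 52 mm high, standing on the table beside the console, to be left alone. Origin: centre of its underside.
- dish: Flat clear dish, 60 mm diameter, 14 mm high, on the table beside the console, to be left alone. Origin: centre of its underside.
- driver: Screwdriver with black handle, 160 mm long, lying on the table beside the console, to be left alone. Origin: middle of its length, on the underside; x along it towards the tip.

How it is judged:
On the way:
1. the lever has come through the crossbar into the right-hand leg (value of joint lever_across above 0.24 rad and value of joint lever_fore between -0.12 and 0.12 rad), for 0.02 s.
At the end, for the whole second after the job is handed in: The lever stands still in the right-hand leg (across above 0.25 rad), home at its forward end (fore above 0.28 rad, the stop being at about 0.32), and the four small things are within 15 mm of where they were (value of joint lever_fore above 0.28 rad and value of joint lever_across above 0.25 rad and velocity of joint lever_fore between -0.05 and 0.05 rad/s and distance of each of oil_bottle, objective, dish, driver from where it was at the start of the episode below 0.015 m); the robot touches nothing.
It fails at once if the lever was let back into the fourth slot (rear right), driving the head down (value of joint lever_across above 0.15 rad and value of joint lever_fore below -0.12 rad).
It fails at once if the knob was taken between the fingers (distance between the grasp point and knob_center below 0.02 m).
It fails at once if the lever or console was forced, or the lever was squeezed (over 30 N) (contact force between the fingers and console above 30 N).
It fails at once if the arm above the fingers leaned on the console or lever (over 30 N) (contact force between the arm and console above 30 N).
It fails at once if a bystander was displaced, tipped or lifted (distance of any of oil_bottle, objective, dish, driver from where it was at the start of the episode above 0.03 m or angle between any of oil_bottle, objective's own z axis and vertical above 0.5 rad).
It also fails if it takes over 64 s, if anything falls off the work surface, if the arm or the gripper's body presses on something with over 40 N, if the wrist force passes 120 N, or if a joint passes its speed limit or range.

## Robot

A 7-joint arm with a two-finger parallel gripper is mounted at the origin on the work surface. World frame = base frame: x ahead of the robot, y to its left, z up, the work surface at z = 0. Lengths are in m, angles in rad, forces in N, time in s.
With the tool pointing down it reaches from about 0.425 to 0.875 m from the base axis. Payload 4.7 kg.
Tool frame: the origin (TCP) lies where the fingers leave the gripper's body, on its centre line; the fingertips stand 70 mm ahead of it and the grasp point (between the pads) lies 51 mm ahead of it; z points along the fingers, y is the line along which they close (so a half turn about z gives the same grasp; the last joint's range is limited). The gripper opens to 87 mm and grips with 3 to 60 N. Pads are 19 mm wide; open, the fingers measure 117 mm over their backs; the gripper's body (75 mm by 190 mm) begins 51 mm behind the grasp point.
Start: joints at [-1.169, 0.321, -0.07, 1.45, 0.023, 1.371, -0.057], TCP at [0.246, 0.602, 0.292] pointing down, gripper open.
Joint ranges: [-2.86, 2.86], [-0.3, 2.09], [-1.38, 1.24], [0.06, 2.45], [-1.56, 4.7], [0.09, 2.05], [-2.69, 2.69]. Speed limits (rad/s): [2.57, 2.57, 3.14, 3.14, 3.14, 3.14, 3.14].

## Interface

Orientations are given as a rotation vector (axis times angle).
In Python, from bench import get_state, get_image, get_calibration, close_job gives the robot as it stands.
- The arm moves only by the tool send_rows, never from a script. Its argument "rows" is a list of rows, each an object of numbers: "hand": the finger opening in mm, from 0 to 87; "x", "y", "z": the shift along the world's x, y, z in mm; "roll": the turn about the world's z in degrees. A call has 1 to 10 rows; each row shifts and turns the commanded pose from where the row before left it; what a row does not reach is not made up. A row lasts 1/10 s, in which the tool goes at most 50 mm and 8.59 degrees, less where a joint would pass 70% of its speed; a pose out of reach is approached as far as the arm can. A call is refused whole if a number of a shift passes 50 or a number of a turn 8.59, either way. A call with a gripper value outside its range is refused whole. The fingers move at their own pace and stop on an object; "force" is the grip in N (left out, the last holds). Time passes only in rows, so rows that do not move let the fingers close. It gives the time, the measured TCP pose, the force, the opening and the grip force at its end, in the units of the state.
- get_state(): the state, without advancing time (a new reading comes with each control period).
- get_image(name): name is "side" or "top"; returns the picture (400x640x3 uint8, blue, green, red); there is no depth.
- get_calibration(name): a dict with "mtx" (3x3 intrinsics, pixels), "world_from_camera" (4x4, takes a point from camera to world coordinates). Camera axes: x right, y down, z forward; pixel columns grow to the right and rows downward; lengths in m; the calibration is good to about 2 mm. A picture is of the moment at which its call begins. get_calibration takes no time and is no camera call.
- close_job(): hands the job in; it is judged then, once.
The state is a dict: "time": time; "joint_positions": joint angles; "qd": joint speeds; "joint_torque": joint torques, N m; "position": TCP position; "tool_rot": TCP orientation; "ft_force": force on the tool from outside, world axes, zero at the start; "torque": the same for the moment, N m; "grip_width": opening from 0.0 (shut) to 1.0 (fully open); "grip_force": force on a finger pad.
Only numpy, scipy, OpenCV 4.12 (cv2) and the standard library are available. Lean on these libraries where they do the work, as an engineer would, in place of code of your own. Each camera call takes 0.05 s, during which the arm holds its last target. There are 200 camera calls.

## Working session

There is one attempt and no reset: what is moved stays moved. The work goes in short steps, Python scripts to look and compute and a tool call to move; the robot and the scene stay as the last step left them, time stands still between calls to the robot, and variables do not carry over. Pictures are saved under pics/ and viewed, at most 10 in all, crops included, and the job is handed in when it is done.

Besides the shell and the picture viewer there is one more tool, called after "Call:" as a command line: name --argument value ..., lists and objects as JSON in quotes. send_rows: Moves the arm, as the interface text tells. Its arguments: {"type":"object","properties":{"rows":{"type":"array","items":{"type":"object","properties":{"hand":{"type":"number"},"x":{"type":"number"},"y":{"type":"number"},"z":{"type":"number"},"roll":{"type":"number"}}}},"force":{"type":"number"}},"required":["rows"]}

```bash
mkdir -p pics; python3 - <<'E'
from bench import *
import cv2
for n in("top","side"):
    cv2.imwrite(f"pics/{n}0.png",get_image(n)); c=get_calibration(n); print(n,c["mtx"],c["world_from_camera"])
s=get_state(); print(s["position"],s["tool_rot"],s["time"],s["ft_force"])
E
```

```text
top [[502.34371339   0.         318.61856838]
 [  0.         502.34371339 194.45051811]
 [  0.           0.           1.        ]] [[ 0.01177206 -0.99653927  0.08228552  0.50030435]
 [-0.99958966 -0.00957906  0.02699533  0.02092698]
 [-0.02611369 -0.08256954 -0.99624312  1.09624099]
 [ 0.          0.          0.          1.        ]]
side [[376.98753595   0.         319.49447393]
 [  0.         376.98753595 202.88977187]
 [  0.           0.           1.        ]] [[-0.71110856 -0.47758791  0.51597907  0.20092949]
 [-0.70300188  0.47189075 -0.53207844  0.42917584]
 [ 0.01062848 -0.7410998  -0.67131075  0.62747792]
 [ 0.          0.          0.          1.        ]]
[0.24569774 0.60136819 0.29125961] [-6.05266621e-01 -3.08246957e+00  2.71057796e-03] 0.1 [-0.31929957 -0.0673186  -0.75879857]
```

View pics/top0.png

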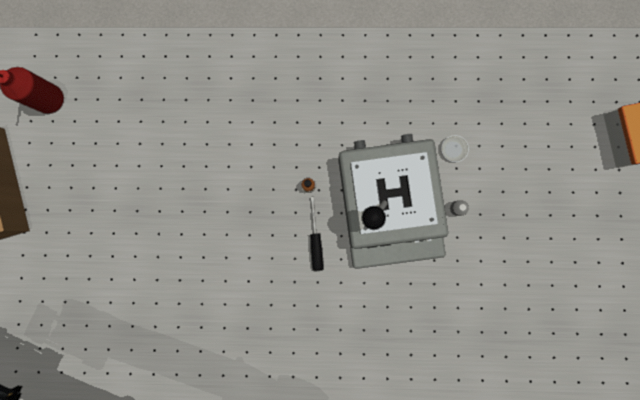

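View pics/side0.png

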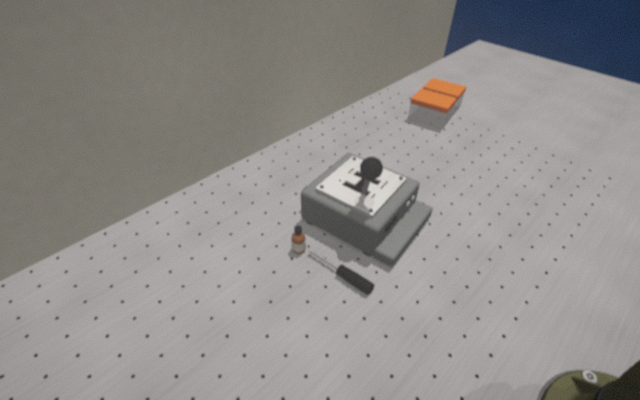

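Top view: the plate with its H is at about (395,192), and the knob is at (374,217), so the lever is in the left leg towards the rear. The bottle (308,185) and driver (316,235) are on the left. The dish (454,149) and objective (459,208) are on the right.

```bash
cat >h.py <<'E'
from bench import *
import cv2, numpy as np
from scipy.optimize import least_squares
def ray(n,u,v):
    c=get_calibration(n);M=np.array(c["world_from_camera"]);d=M[:3,:3]@np.linalg.inv(c["mtx"])@[u,v,1];return M[:3,3],d
def onz(n,u,v,z):
    o,d=ray(n,u,v);return o+d*(z-o[2])/d[2]
def proj(n,P):
    c=get_calibration(n);M=np.linalg.inv(c["world_from_camera"]);q=c["mtx"]@(M[:3,:3]@P+M[:3,3]);return q[:2]/q[2]
def knobpix(n,im,box):
    x0,y0,x1,y1=box;g=im[y0:y1,x0:x1].max(2);m=(g<45).astype(np.uint8)
    m=cv2.morphologyEx(m,cv2.MORPH_OPEN,cv2.getStructuringElement(cv2.MORPH_ELLIPSE,(13,13)))
    k=max(cv2.findContours(m,0,2)[0],key=cv2.contourArea);(u,v),r=cv2.minEnclosingCircle(k);return u+x0,v+y0,r
E
python3 - <<'E'
from h import *
t=cv2.imread("pics/top0.png");s=cv2.imread("pics/side0.png")
m=np.zeros(t.shape[:2],np.uint8);m[140:250,335:450]=(t[140:250,335:450].min(2)>185)
m=cv2.morphologyEx(m,cv2.MORPH_OPEN,np.ones((3,3)))
k=max(cv2.findContours(m,0,2)[0],key=cv2.contourArea)
P=np.array([onz("top",u,v,.101)[:2] for u,v in k[:,0].astype(float)],np.float32)
r=cv2.minAreaRect(P*1000);print("plate",r,cv2.boxPoints(r))
kt=knobpix("top",t,(355,195,395,235));ks=knobpix("side",s,(350,145,395,190));print(kt,ks)
f=lambda P:np.r_[proj("top",P)-kt[:2],proj("side",P)-ks[:2]]
q=least_squares(f,[.5,0,.2]);print("knob",q.x,q.fun)
c=np.array(r[0])/1000
for a in(r[2],r[2]-90):
    if abs(a)<46:
        a=np.radians(a);R=np.array([[np.cos(a),-np.sin(a)],[np.sin(a),np.cos(a)]])
        print("yaw",a,"knob local",R.T@(q.x[:2]-c))
        for n,l in dict(rl=(-.057,.055),ru=(0,.055),rr=(0,-.055),end=(.057,-.055)).items(): print(n,c+R@l)
E
```

```text
plate ((588.1056518554688, -101.35365295410156), (141.87686157226562, 148.9012451171875), 8.122936248779297) [[ 507.35922   -37.673405]
 [ 528.3987   -185.08075 ]
 [ 668.85205  -165.0339  ]
 [ 647.8126    -17.626556]]Traceback (most recent call last):
  File "<stdin>", line 8, in <module>
  File "h.py", line 13, in knobpix
    k=max(cv2.findContours(m,0,2)[0],key=cv2.contourArea);(u,v),r=cv2.minEnclosingCircle(k);return u+x0,v+y0,r
ValueError: max() iterable argument is empty
```

```bash
sed -i 's/g<45/g<75/' h.py; cat >>h.py <<'E'
C=np.array([.5881,-.1013]);A=np.radians(8.12);R=np.array([[np.cos(A),-np.sin(A)],[np.sin(A),np.cos(A)]])
def lever(t):
    """knob from the top view alone on the lever's sphere: world, local, fore, across"""
    pt=t[:2];f=lambda a:proj("top",np.r_[C+R@[.182*np.sin(a[0]),-.182*np.sin(a[1])*np.cos(a[0])],.028+.182*np.cos(a[1])*np.cos(a[0])])-pt
    a=least_squares(f,[0,0]).x;L=np.array([.182*np.sin(a[0]),-.182*np.sin(a[1])*np.cos(a[0])]);return C+R@L,L,a
E
python3 - <<'E'
from h import *
t=cv2.imread("pics/top0.png");s=cv2.imread("pics/side0.png")
kt=knobpix("top",t,(355,195,395,235));print(kt,lever(kt))
ks=knobpix("side",s,(350,145,395,190));print(ks)
q=least_squares(lambda P:np.r_[proj("top",P)-kt[:2],proj("side",P)-ks[:2]],[.5,0,.2]);print("knob",q.x,q.fun,R.T@(q.x[:2]-C))
T=get_state();print(T["tool_rot"],cv2.Rodrigues(np.array(T["tool_rot"]))[0])
for n,u,v in(("bottle",308,185),("dish",454,149),("obj",459,208)):print(n,R.T@(onz("top",u,v,.03)[:2]-C))
E
```

```text
(373.0263156890869, 217.0263156890869, 11.671086311340332) (array([ 0.53514752, -0.05248701]), array([-0.04552692,  0.05580298]), array([-0.25283303, -0.32222486]))
(370.15714263916016, 169.01428604125977, 11.046588897705078)
knob [ 0.53506406 -0.05281433  0.19267331] [ 0.07012055  0.10059065 -0.12962392 -0.01366269] [-0.04565578  0.05549073]
[-6.05266621e-01 -3.08246957e+00  2.71057796e-03] [[-9.25750138e-01  3.78135343e-01 -5.87202748e-04]
 [ 3.78135791e-01  9.25748682e-01 -1.64340230e-03]
 [-7.78263219e-05 -1.74342228e-03 -9.99998477e-01]]
bottle [0.04467694 0.16942347]
dish [ 0.07997886 -0.14917488]
obj [-0.04587426 -0.14049127]
```

Call:
send_rows --rows '[{"x": 25,"y": -25,"roll": 3,"hand": 0},{"x": 30,"y": -30,"roll": 4},{"x": 30,"y": -30,"roll": 4},{"x": 30,"y": -30,"roll": 4},{"x": 30,"y": -30,"roll": 4},{"x": 30,"y": -30,"roll": 4},{"x": 30,"y": -30,"roll": 4},{"x": 25,"y": -25,"roll": 3.3},{"x": 5,"y": -10},{"x": 0,"y": 0}]' --force 10

```text
schema error: expected keys hand, x, y, z, roll
```

Call:
send_rows --rows '[{"x": 25,"y": -25,"z": 0,"roll": 3,"hand": 0},{"x": 30,"y": -30,"z": 0,"roll": 4,"hand": 0},{"x": 30,"y": -30,"z": 0,"roll": 4,"hand": 0},{"x": 30,"y": -30,"z": 0,"roll": 4,"hand": 0},{"x": 30,"y": -30,"z": 0,"roll": 4,"hand": 0},{"x": 30,"y": -30,"z": 0,"roll": 4,"hand": 0},{"x": 30,"y": -30,"z": 0,"roll": 4,"hand": 0},{"x": 25,"y": -25,"z": 0,"roll": 3.3,"hand": 0},{"x": 5,"y": -10,"z": 0,"roll": 0,"hand": 0},{"x": 0,"y": 0,"z": 0,"roll": 0,"hand": 0}]' --force 10

```text
time: 1.1
position: [0.4821, 0.3594, 0.2919]
tool_rot: [0.214, -3.134, 0.002]
ft_force: [0.1, 1.5, 0.1]
grip_width: 0.173
grip_force: 0.0
```

Call:
send_rows --rows '[{"x": 0,"y": -35,"z": 0,"roll": 0,"hand": 0},{"x": 0,"y": -45,"z": 0,"roll": 0,"hand": 0},{"x": 0,"y": -45,"z": 0,"roll": 0,"hand": 0},{"x": 0,"y": -45,"z": 0,"roll": 0,"hand": 0},{"x": 0,"y": -45,"z": 0,"roll": 0,"hand": 0},{"x": 0,"y": -45,"z": 0,"roll": 0,"hand": 0},{"x": -5,"y": -45,"z": 0,"roll": 0,"hand": 0},{"x": -5,"y": -45,"z": 0,"roll": 0,"hand": 0},{"x": -5,"y": -40,"z": 0,"roll": 0,"hand": 0},{"x": 0,"y": -30,"z": 0,"roll": 0,"hand": 0}]'

```text
time: 2.1
position: [0.4651, -0.0587, 0.2924]
tool_rot: [-0.222, 3.133, 0.001]
ft_force: [0.5, -0.1, 1.1]
grip_width: 0.004
grip_force: 0.0
```

Call:
send_rows --rows '[{"x": 0,"y": 0,"z": -15,"roll": 0,"hand": 0},{"x": 0,"y": 0,"z": -20,"roll": 0,"hand": 0},{"x": 0,"y": 0,"z": -5,"roll": 0,"hand": 0},{"x": 0,"y": 0,"z": 0,"roll": 0,"hand": 0},{"x": 0,"y": 0,"z": 0,"roll": 0,"hand": 0}]'

```text
time: 2.6
position: [0.4663, -0.0572, 0.253]
tool_rot: [-0.224, 3.133, 0.0]
ft_force: [-0.1, 0.6, 0.3]
grip_width: 0.005
grip_force: 0.0
```

Call:
send_rows --rows '[{"x": 15,"y": 0,"z": 0,"roll": 0,"hand": 0},{"x": 13,"y": 0,"z": 0,"roll": 0,"hand": 0},{"x": 6,"y": 1,"z": 0,"roll": 0,"hand": 0},{"x": 5,"y": 1,"z": 0,"roll": 0,"hand": 0},{"x": 5,"y": 1,"z": 0,"roll": 0,"hand": 0},{"x": 5,"y": 1,"z": 0,"roll": 0,"hand": 0},{"x": 5,"y": 1,"z": 0,"roll": 0,"hand": 0}]'

```text
time: 3.3
position: [0.5199, -0.0533, 0.2524]
tool_rot: [0.221, -3.134, -0.0]
ft_force: [-2.9, 0.1, 2.6]
grip_width: 0.008
grip_force: 1.6
```

Call:
send_rows --rows '[{"x": 5,"y": 1,"z": 0,"roll": 0,"hand": 0},{"x": 5,"y": 1,"z": 0,"roll": 0,"hand": 0},{"x": 5,"y": 1,"z": 0,"roll": 0,"hand": 0},{"x": 4,"y": 0,"z": 0,"roll": 0,"hand": 0},{"x": 0,"y": 0,"z": 0,"roll": 0,"hand": 0},{"x": 0,"y": 0,"z": 0,"roll": 0,"hand": 0}]'

```text
time: 3.9
position: [0.539, -0.0502, 0.2521]
tool_rot: [-0.221, 3.133, 0.0]
ft_force: [-1.2, 0.3, 0.7]
grip_width: 0.004
grip_force: 0.6
```

```bash
cat >look.py <<'E'
from h import *
import sys
t=get_image("top");s=get_image("side");i=sys.argv[1]
c=lambda m,u,v:cv2.resize(m[v:v+150,u:u+200],(400,300),interpolation=cv2.INTER_CUBIC)
cv2.imwrite(f"pics/l{i}.png",np.hstack([c(t,300,120),c(s,270,110)]))
S=get_state();p=np.array(S["position"]);print("tcp local",R.T@(p[:2]-C),p[2],S["ft_force"],S["time"])
E
python3 look.py 1
```

```text
tcp local [-0.04149832  0.05746511] 0.25218384957447393 [-0.77540005 -0.56461069 -0.39171018] 4.0
```

View pics/l1.png

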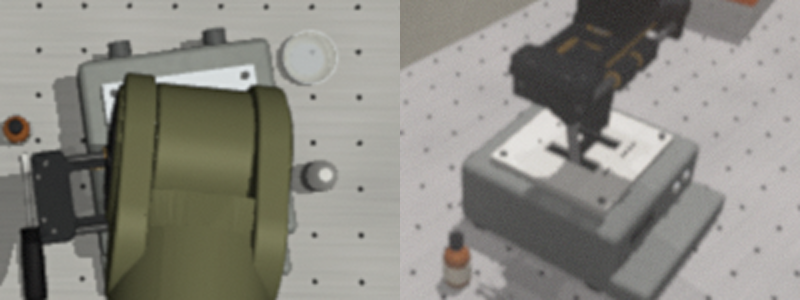

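The arm hides the knob from above. In the side view the lever stands in the left leg near the crossbar, at crop pixel (575,145). I'll push a little more, then back off so I can measure it.

Call:
send_rows --rows '[{"x": 5,"y": 1,"z": 0,"roll": 0,"hand": 0},{"x": 4,"y": 0,"z": 0,"roll": 0,"hand": 0},{"x": 0,"y": 0,"z": 0,"roll": 0,"hand": 0},{"x": 0,"y": 0,"z": 0,"roll": 0,"hand": 0}]'

```text
time: 4.4
position: [0.5481, -0.0492, 0.2522]
tool_rot: [-0.222, 3.134, 0.0]
ft_force: [-1.1, 0.7, 1.0]
grip_width: 0.004
grip_force: 0.7
```

Call:
send_rows --rows '[{"x": -10,"y": 0,"z": 0,"roll": 0,"hand": 0},{"x": -15,"y": 10,"z": 0,"roll": 0,"hand": 0},{"x": 0,"y": 35,"z": 0,"roll": 0,"hand": 0},{"x": 0,"y": 40,"z": 0,"roll": 0,"hand": 0},{"x": 0,"y": 45,"z": 0,"roll": 0,"hand": 0},{"x": 0,"y": 45,"z": 0,"roll": 0,"hand": 0},{"x": 0,"y": 0,"z": 0,"roll": 0,"hand": 0},{"x": 0,"y": 0,"z": 0,"roll": 0,"hand": 0}]'

```text
time: 5.2
position: [0.5223, 0.1268, 0.2522]
tool_rot: [-0.226, 3.133, -0.0]
ft_force: [0.2, -0.8, -0.3]
grip_width: 0.003
grip_force: 0.0
```

```bash
python3 look.py 2
```

```text
tcp local [-0.03275949  0.23256411] 0.2523618514460767 [ 1.8160674  -0.32734588 -0.58751914] 5.3
```

View pics/l2.png

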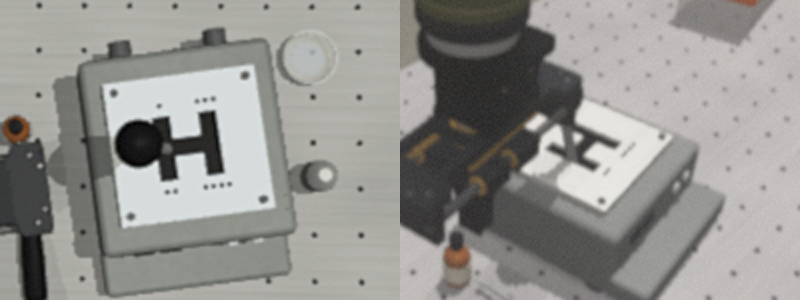

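The knob is in clear view at crop (138,143), about (369,191.5) in the full top image, with the lever level with the crossbar. Next I compute its lean.

```bash
python3 - <<'E'
from h import *
t=get_image("top");k=knobpix("top",t,(350,170,384,215));print(k,lever(k))
E
```

```text
(371.4285717010498, 188.5714282989502, 15.017096519470215) (array([ 0.58556539, -0.04891919]), array([0.00488942, 0.05221367]), array([ 0.02686818, -0.29108512]))
```

Call:
send_rows --rows '[{"x": 15,"y": -20,"z": 0,"roll": 0,"hand": 0},{"x": 20,"y": -35,"z": 0,"roll": 0,"hand": 0},{"x": 14,"y": -30,"z": 0,"roll": 0,"hand": 0},{"x": 0,"y": -24,"z": 0,"roll": 0,"hand": 0},{"x": 0,"y": 0,"z": 0,"roll": 0,"hand": 0}]'

```text
time: 5.85
position: [0.5719, 0.0098, 0.2525]
tool_rot: [-0.206, 3.135, -0.004]
ft_force: [-0.0, 0.3, 0.2]
grip_width: 0.011
grip_force: 0.0
```

Call:
send_rows --rows '[{"x": 2,"y": -14,"z": 0,"roll": 0,"hand": 0},{"x": 1,"y": -8,"z": 0,"roll": 0,"hand": 0},{"x": 1,"y": -6,"z": 0,"roll": 0,"hand": 0},{"x": 1,"y": -6,"z": 0,"roll": 0,"hand": 0},{"x": 1,"y": -6,"z": 0,"roll": 0,"hand": 0},{"x": 1,"y": -6,"z": 0,"roll": 0,"hand": 0},{"x": 1,"y": -6,"z": 0,"roll": 0,"hand": 0}]'

```text
time: 6.55
position: [0.5804, -0.0337, 0.2531]
tool_rot: [-0.225, 3.132, 0.003]
ft_force: [-0.5, 4.4, 4.6]
grip_width: 0.003
grip_force: 2.4
```

Call:
send_rows --rows '[{"x": 1,"y": -7,"z": 0,"roll": 0,"hand": 0},{"x": 1,"y": -7,"z": 0,"roll": 0,"hand": 0},{"x": 1,"y": -7,"z": 0,"roll": 0,"hand": 0},{"x": 1,"y": -7,"z": 0,"roll": 0,"hand": 0},{"x": 1,"y": -7,"z": 0,"roll": 0,"hand": 0},{"x": 1,"y": -7,"z": 0,"roll": 0,"hand": 0}]'

```text
time: 7.15
position: [0.5857, -0.0783, 0.252]
tool_rot: [0.221, -3.133, 0.0]
ft_force: [-0.6, 2.5, 2.5]
grip_width: 0.005
grip_force: 1.4
```

Call:
send_rows --rows '[{"x": 1,"y": -7,"z": 0,"roll": 0,"hand": 0},{"x": 1,"y": -7,"z": 0,"roll": 0,"hand": 0},{"x": 1,"y": -6,"z": 0,"roll": 0,"hand": 0},{"x": 0,"y": -5,"z": 0,"roll": 0,"hand": 0},{"x": 0,"y": -4,"z": 0,"roll": 0,"hand": 0},{"x": 0,"y": 0,"z": 0,"roll": 0,"hand": 0}]'

```text
time: 7.75
position: [0.5887, -0.107, 0.252]
tool_rot: [0.22, -3.133, 0.001]
ft_force: [0.6, 1.4, -0.4]
grip_width: 0.006
grip_force: 0.6
```

Call:
send_rows --rows '[{"x": 1,"y": -4,"z": 0,"roll": 0,"hand": 0},{"x": 0,"y": -4,"z": 0,"roll": 0,"hand": 0},{"x": 0,"y": -2,"z": 0,"roll": 0,"hand": 0},{"x": 0,"y": 0,"z": 0,"roll": 0,"hand": 0},{"x": 0,"y": 0,"z": 0,"roll": 0,"hand": 0}]'

```text
time: 8.25
position: [0.5898, -0.1165, 0.2523]
tool_rot: [-0.221, 3.134, -0.0]
ft_force: [0.2, 0.6, -0.8]
grip_width: 0.006
grip_force: 0.5
```

Call:
send_rows --rows '[{"x": 0,"y": -2,"z": 0,"roll": 0,"hand": 0},{"x": 0,"y": -1,"z": 0,"roll": 0,"hand": 0},{"x": 0,"y": 0,"z": 0,"roll": 0,"hand": 0}]'

```text
time: 8.55
position: [0.5898, -0.1193, 0.2523]
tool_rot: [-0.221, 3.134, 0.0]
ft_force: [-0.3, 1.0, -0.1]
grip_width: 0.006
grip_force: 0.8
```

Call:
send_rows --rows '[{"x": -2,"y": 12,"z": 0,"roll": 0,"hand": 0},{"x": -40,"y": 10,"z": 0,"roll": 0,"hand": 0},{"x": -45,"y": 0,"z": 0,"roll": 0,"hand": 0},{"x": -25,"y": 30,"z": 0,"roll": 0,"hand": 0},{"x": 0,"y": 45,"z": 0,"roll": 0,"hand": 0},{"x": 0,"y": 45,"z": 0,"roll": 0,"hand": 0},{"x": 0,"y": 30,"z": 0,"roll": 0,"hand": 0},{"x": 0,"y": 0,"z": 0,"roll": 0,"hand": 0}]'

```text
time: 9.35
position: [0.4772, 0.0581, 0.2526]
tool_rot: [-0.234, 3.132, 0.002]
ft_force: [0.3, 0.3, -0.7]
grip_width: 0.004
grip_force: 0.0
```

```bash
python3 look.py 3
```

```text
tcp local [-0.08746478  0.16855916] 0.25248652570730423 [-0.23568419 -1.59643105  0.49937988] 9.45
```

View pics/l3.png

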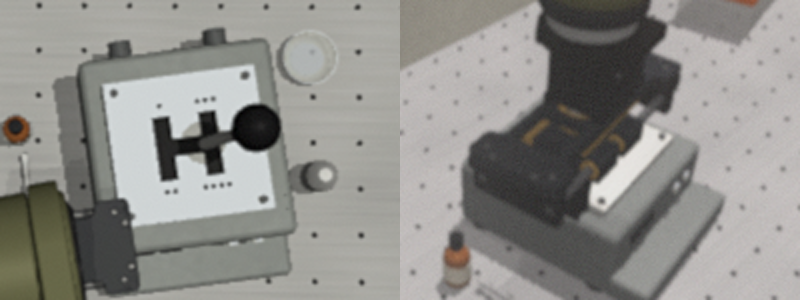

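The knob is at crop (256,127), about (428,183.5) in the full image. The lever is in the right leg, level with the crossbar. Next I go behind it at local y -0.055.

```bash
python3 -c "
from h import *
print(lever((428,183.5)),lever((369,191.5)))"
```

```text
(array([ 0.59543737, -0.14907946]), array([ 0.00051511, -0.04833682]), array([0.00283027, 0.26881378])) (array([ 0.58041344, -0.04472492]), array([0.00038155, 0.05709358]), array([ 0.00209641, -0.319089  ]))
```

Call:
send_rows --rows '[{"x": 0,"y": -20,"z": 0,"roll": 0,"hand": 0},{"x": 0,"y": -40,"z": 0,"roll": 0,"hand": 0},{"x": 0,"y": -40,"z": 0,"roll": 0,"hand": 0},{"x": 0,"y": -45,"z": 0,"roll": 0,"hand": 0},{"x": 0,"y": -40,"z": 0,"roll": 0,"hand": 0},{"x": 5,"y": -25,"z": 0,"roll": 0,"hand": 0},{"x": 5,"y": -15,"z": 0,"roll": 0,"hand": 0},{"x": 0,"y": 0,"z": 0,"roll": 0,"hand": 0},{"x": 0,"y": 0,"z": 0,"roll": 0,"hand": 0}]'

```text
time: 10.35
position: [0.4872, -0.1728, 0.2522]
tool_rot: [0.218, -3.133, -0.0]
ft_force: [0.1, 0.9, -0.6]
grip_width: 0.007
grip_force: 0.0
```

Call:
send_rows --rows '[{"x": 15,"y": 2,"z": 0,"roll": 0,"hand": 0},{"x": 20,"y": 3,"z": 0,"roll": 0,"hand": 0},{"x": 20,"y": 3,"z": 0,"roll": 0,"hand": 0},{"x": 12,"y": 2,"z": 0,"roll": 0,"hand": 0},{"x": 5,"y": 0,"z": 0,"roll": 0,"hand": 0},{"x": 4,"y": 0,"z": 0,"roll": 0,"hand": 0},{"x": 4,"y": 0,"z": 0,"roll": 0,"hand": 0}]'

```text
time: 11.05
position: [0.5668, -0.1623, 0.2521]
tool_rot: [0.22, -3.132, -0.001]
ft_force: [-2.7, 0.5, 1.9]
grip_width: 0.006
grip_force: 1.2
```

Call:
send_rows --rows '[{"x": 4,"y": 0,"z": 0,"roll": 0,"hand": 0},{"x": 4,"y": 0,"z": 0,"roll": 0,"hand": 0},{"x": 3,"y": 0,"z": 0,"roll": 0,"hand": 0}]'

```text
time: 11.35
position: [0.5788, -0.1623, 0.2523]
tool_rot: [0.221, -3.133, -0.001]
ft_force: [-2.7, 1.1, 0.5]
grip_width: 0.006
grip_force: 1.1
```

Call:
send_rows --rows '[{"x": 4,"y": 1,"z": 0,"roll": 0,"hand": 0},{"x": 4,"y": 1,"z": 0,"roll": 0,"hand": 0},{"x": 4,"y": 1,"z": 0,"roll": 0,"hand": 0},{"x": 4,"y": 1,"z": 0,"roll": 0,"hand": 0},{"x": 4,"y": 1,"z": 0,"roll": 0,"hand": 0},{"x": 0,"y": 0,"z": 0,"roll": 0,"hand": 0}]'

```text
time: 11.95
position: [0.5995, -0.1574, 0.252]
tool_rot: [-0.221, 3.133, -0.001]
ft_force: [-0.8, -1.6, -0.4]
grip_width: 0.002
grip_force: 0.6
```

Call:
send_rows --rows '[{"x": 3,"y": 0,"z": 0,"roll": 0,"hand": 0},{"x": 3,"y": 1,"z": 0,"roll": 0,"hand": 0},{"x": 3,"y": 0,"z": 0,"roll": 0,"hand": 0},{"x": 0,"y": 0,"z": 0,"roll": 0,"hand": 0}]'

```text
time: 12.35
position: [0.6085, -0.1555, 0.252]
tool_rot: [-0.222, 3.133, 0.001]
ft_force: [-0.8, -0.3, -1.3]
grip_width: 0.002
grip_force: 0.8
```

Call:
send_rows --rows '[{"x": 3,"y": 0,"z": 0,"roll": 0,"hand": 0},{"x": 3,"y": 1,"z": 0,"roll": 0,"hand": 0},{"x": 2,"y": 0,"z": 0,"roll": 0,"hand": 0},{"x": 0,"y": 0,"z": 0,"roll": 0,"hand": 0}]'

```text
time: 12.75
position: [0.6165, -0.1548, 0.2524]
tool_rot: [-0.222, 3.133, 0.0]
ft_force: [-1.9, 0.2, -1.0]
grip_width: 0.004
grip_force: 0.9
```

Call:
send_rows --rows '[{"x": 1,"y": 0,"z": 0,"roll": 0,"hand": 0},{"x": 1,"y": 0,"z": 0,"roll": 0,"hand": 0},{"x": 0,"y": 0,"z": 0,"roll": 0,"hand": 0}]'

```text
time: 13.05
position: [0.618, -0.155, 0.2523]
tool_rot: [-0.222, 3.133, 0.001]
ft_force: [-2.4, -0.1, -0.8]
grip_width: 0.006
grip_force: 1.1
```

Call:
send_rows --rows '[{"x": 1,"y": 0,"z": 0,"roll": 0,"hand": 0},{"x": 1,"y": 0,"z": 0,"roll": 0,"hand": 0},{"x": 0,"y": 0,"z": 0,"roll": 0,"hand": 0}]'

```text
time: 13.35
position: [0.62, -0.1552, 0.2523]
tool_rot: [-0.222, 3.133, 0.0]
ft_force: [-1.6, 0.6, -2.1]
grip_width: 0.005
grip_force: 1.1
```

Call:
send_rows --rows '[{"x": 1,"y": 0,"z": 0,"roll": 0,"hand": 0},{"x": 1,"y": 0,"z": 0,"roll": 0,"hand": 0},{"x": 0,"y": 0,"z": 0,"roll": 0,"hand": 0}]'

```text
time: 13.65
position: [0.6216, -0.1552, 0.2521]
tool_rot: [0.221, -3.133, -0.0]
ft_force: [-3.8, 0.9, -0.7]
grip_width: 0.004
grip_force: 1.9
```

The force is starting to rise, which suggests the stop is close. I'll back off and look.

Call:
send_rows --rows '[{"x": -10,"y": -1,"z": 0,"roll": 0,"hand": 0},{"x": -35,"y": -5,"z": 0,"roll": 0,"hand": 0},{"x": -45,"y": 0,"z": 0,"roll": 0,"hand": 0},{"x": -45,"y": 20,"z": 0,"roll": 0,"hand": 0},{"x": -5,"y": 45,"z": 0,"roll": 0,"hand": 0},{"x": 0,"y": 45,"z": 0,"roll": 0,"hand": 0},{"x": 0,"y": 45,"z": 0,"roll": 0,"hand": 0},{"x": 0,"y": 45,"z": 0,"roll": 0,"hand": 0},{"x": 0,"y": 20,"z": 0,"roll": 0,"hand": 0},{"x": 0,"y": 0,"z": 0,"roll": 0,"hand": 0}]'

```text
time: 14.65
position: [0.4823, 0.0625, 0.2533]
tool_rot: [-0.231, 3.129, 0.003]
ft_force: [0.1, 0.4, 0.2]
grip_width: 0.003
grip_force: 0.0
```

```bash
python3 look.py 4; python3 - <<'E'
from h import *
k=knobpix("top",get_image("top"),(412,140,455,185));print(k,lever(k))
E
```

```text
tcp local [-0.08214669  0.17273777] 0.2530292306992277 [-0.40282095 -0.02758558 -0.27875193] 14.75
(419.63157892227173, 154.3684206008911, 13.911771774291992) (array([ 0.64884145, -0.13582074]), array([ 0.05525654, -0.04275418]), array([0.30847646, 0.24911975]))
```

View pics/l4.png

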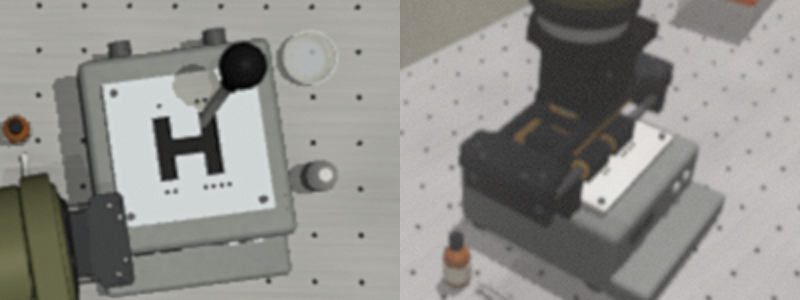

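The knob is at crop (243,66), about (421.5,153) in the full image. The rod reaches the forward end of the right leg, and all four small things stand where they were. The contact position gives a fore lean of about 0.31 to 0.32.

```bash
python3 -c "
from h import *
a=lever((421.5,153))[2];print(a)
if a[0]>.3 and a[1]>.25: print(close_job())"
```

```text
[0.32163359 0.27451763]
the job is handed in; nothing more can be done
None
```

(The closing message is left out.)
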